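# Let the discarded test tubes into the glass-waste bin

### The arm

A 6-joint arm with a two-finger parallel gripper is mounted at the origin on the work surface; the furniture and walls round the work are solid. World frame = base frame: x ahead of the robot, y to its left, z up, the work surface at z = 0. Lengths are in m, angles in rad, forces in N, time in s.
With the tool pointing down it reaches from about 0.35 to 0.85 m from the base axis. Payload 8.1 kg.
Tool frame: the origin (TCP) lies at the very end of the fingers, on their centre line; the grasp point (between the pads) lies 19 mm behind it (r.grip_point_offset is the distance from the TCP to the grasp point, in m); z points along the fingers, y is the direction in which the jaws open and shut (so a half turn about z gives the same grasp; the last joint's range is limited). The gripper opens to 93 mm and grips with 3 to 60 N. Pads are 15 mm wide; open, the fingers measure 128 mm over their backs; the gripper's body (75 mm by 188 mm) begins 65 mm behind the grasp point.
Start: joints at [1.106, 0.13, 1.488, -0, 1.523, -0.085], TCP at [0.222, 0.557, 0.219] pointing down, gripper open.
Joint ranges: [-2.96, 2.96], [-0.89, 2.26], [0.02, 2.5], [-1.34, 4.48], [0, 2.73], [-2.66, 2.66]. Speed limits (rad/s): [2.39, 2.39, 2.79, 3.14, 3.14, 3.14].

### API

Orientations are given as a unit quaternion [w, x, y, z].
In Python, from workcell import r, solver, capture, get_calibration, order, models gives the robot as it stands. The module is installed in compiled form; this text tells all that it offers. Calls block until the motion is done:
- r.move_pose(position, orientation): joint-space move of the TCP to a pose.
- r.move_straight(position, vel=0.15, rot=None): straight line of the TCP; rot=None keeps the orientation; vel is the mean speed in m/s.
- r.move_joints(angles): joint-space move.
- r.grip(opening, f_grip=None): opening from 0.0 (shut) to 1.0 (fully open); f_grip is the grip in N (None keeps the last); returns when the fingers have stopped.
- r.sleep(seconds).
- solver.ik(position, orientation): joint angles nearest the present ones, or None.
- r.get_obs(): the state.
- capture(name): name is "scene" or "top" or "wrist"; returns the picture (384x512x3 uint8, red, green, blue); there is no depth.
- get_calibration(name): a dict with "camera_matrix" (3x3 intrinsics, pixels), "R" (3x3) and "t" (3): a world point X has camera coordinates R X + t; the wrist camera has in their place "mount" (4x4, takes a point from camera to tool coordinates, whose origin is the TCP and whose axes are the flange's). Camera axes: x right, y down, z forward; pixel columns grow to the right and rows downward; lengths in m; the calibration is good to about 2 mm. A picture is of the moment at which its call begins: read the wrist's pose just before it. get_calibration takes no time and is no camera call.
A pose or a line that the arm cannot do raises r.PlanningError and nothing moves.
- order.finish_job(): hands the job in, once; it reports no verdict.
Trained networks look in the newest picture that a camera, given by its name, has taken for a name from the list of things; names that differ only in an ending like _2 or _b are one class to them, and where a whole thing is asked for, a point or a joint stands for the part that bears it (a point fixed in the world has none). Each returns a list of dicts, best first, with "conf" (0 to 1); they miss things now and then, are a little off and sometimes report something else, mostly with a low value. They report only what shows in the picture. A call takes as long as a camera call.
- models.boxes_of(query, camera): "at" ([column, row] in pixels, amid what is visible of it).
- models.landmark_of(query, camera): "at" ([column, row] in pixels: a listed point, or the origin of a listed thing).
The state is a dict: "t": time; "joint_pos": joint angles; "joint_vel": joint speeds; "joint_torque": joint torques, N m; "tcp_pos": TCP position; "eef_rot": TCP orientation; "force": force on the tool from outside, world axes, zero at the start; "torque": the same for the moment, N m; "finger_gap": opening from 0.0 (shut) to 1.0 (fully open).
Only numpy, scipy, OpenCV 4.12 (cv2) and the standard library are available. Lean on these libraries where they do the work, as an engineer would, in place of code of your own. Each camera call takes 0.05 s, during which the arm holds its last target. There are 200 camera calls.

### The job

Three discarded test tubes lie on the feed chute of the glass-waste bin, held back by its closed lid. With the fingertips, press the bin's lever paddle all the way down so that the linked lid swings wide open, keep it down until all three tubes have rolled in, then let the paddle rise slowly under your fingers so that the lid eases shut without slamming. Pick nothing up, do not touch the lid or the tubes, and leave the crucible and the weighing bottle where they stand.

Things in the scene. Friction and masses are not known exactly. Their poses are not given: they have to be found in the camera images.
- glass_bin: Fixed glass-waste bin: white tub 140 (x) by 180 (y) by 140 mm high, steel lid and chute. Origin: centre of its underside, on the worktop; z up. Its front faces its own -x: there a chute, 176 mm wide, juts out to x = -146 mm, falling from z = 150 mm at its outer end to 114 mm at the tub. A lever lies along the -y side, its paddle clear of the chute's corner.
- paddle_top (a point): Centre of the top of the lever's paddle, a grey ribbed pad on a steel plate, 36 (bin's x) by 34 mm (y). With the lid shut it is at x = -200, y = -118, z = 98 mm in the bin's frame. The lever's pin runs along the bin's y axis at x = 0, z = 70 mm, so the pad sinks on an arc of 202 mm radius: 54 mm down to the stop (z = 44 mm), shifting under 3 mm in x; it tilts 0.27 rad. Nothing is under it.
- lever (a joint): Lever angle, rad: 0 with the lid shut, 0.27 at the down stop. Its rear end pushes a rod that lifts the lid. It has no spring: the lid's weight raises the paddle again. Pressing takes about 4 to 6 N at the paddle at first, only 1 to 2 N near the stop.
- bin_lid (a joint): Lid angle, rad: 0 shut, about 1.17 with the lever at its stop (about 4 rad of lid per rad of lever). Steel lid 146 by 186 mm, hinged on the tub's rear (+x) edge at z = 138 mm; a lip on its front edge dams the chute. It has no damper: let go of, it falls and slams.
- tube_1_mid (a point): Middle of discarded clear glass test tube 1, 150 mm long, 17 mm thick, 22 g. It lies across the chute, along the bin's y axis, lowest, against the lid's lip. Once in the tub it lies low inside, under 90 mm above the bin's origin.
- tube_2_mid (a point): Middle of discarded clear glass test tube 2, 155 mm long, 17 mm thick, 22 g. It lies across the chute, along the bin's y axis, second, against tube 1. Once in the tub it lies low inside, under 90 mm above the bin's origin.
- tube_3_mid (a point): Middle of discarded clear glass test tube 3, 150 mm long, 17 mm thick, 22 g. It lies across the chute, along the bin's y axis, third and highest, against tube 2. Once in the tub it lies low inside, under 90 mm above the bin's origin.
- crucible: Bystander: white porcelain crucible with its lid on, 43 mm across, 46 mm high, loose; origin at the centre of its underside, z up.
- weighing_bottle: Bystander: low glass weighing bottle with a glass lid, 41 mm across, 52 mm high, loose; origin at the centre of its underside, z up.

How it is judged:
On the way, in this order (a step that is already met when the one before it is completed fails the run):
1. the lid stands wide open (at least 1.0 rad) on its pressed lever and all three tubes are down in the tub (value of joint bin_lid above 1 rad and z of each of tube_1_mid, tube_2_mid, tube_3_mid in the frame of glass_bin below 0.09 m and x of tube_1_mid in the frame of glass_bin between -0.07 and 0.07 m and y of tube_1_mid in the frame of glass_bin between -0.09 and 0.09 m and x of tube_2_mid in the frame of glass_bin between -0.07 and 0.07 m and y of tube_2_mid in the frame of glass_bin between -0.09 and 0.09 m and x of tube_3_mid in the frame of glass_bin between -0.07 and 0.07 m and y of tube_3_mid in the frame of glass_bin between -0.09 and 0.09 m), for 0.2 s.
2. the lid has been eased shut (value of joint bin_lid below 0.04 rad), for 0.2 s.
At the end, for the whole second after the job is handed in: The lid is shut (under 0.04 rad), all three test tubes lie at rest inside the tub (middles under 90 mm above the bin's origin, within its walls), and the crucible and the weighing bottle stand within 20 mm of where they stood (value of joint bin_lid below 0.04 rad and z of each of tube_1_mid, tube_2_mid, tube_3_mid in the frame of glass_bin below 0.09 m and x of tube_1_mid in the frame of glass_bin between -0.07 and 0.07 m and y of tube_1_mid in the frame of glass_bin between -0.09 and 0.09 m and x of tube_2_mid in the frame of glass_bin between -0.07 and 0.07 m and y of tube_2_mid in the frame of glass_bin between -0.09 and 0.09 m and x of tube_3_mid in the frame of glass_bin between -0.07 and 0.07 m and y of tube_3_mid in the frame of glass_bin between -0.09 and 0.09 m and linear speed of each of tube_1, tube_2, tube_3 below 0.05 m/s and distance of each of crucible, weighing_bottle from where it was at the start of the episode below 0.02 m); the robot touches nothing.
It fails at once if the lid slams: it closes faster than 3 rad/s in its last 0.25 rad (easing it shut in 2 s keeps it near 0.6 rad/s) (value of joint bin_lid below 0.25 rad and velocity of joint bin_lid below -3 rad/s).
It fails at once if the robot touches the lid instead of working it by its lever (contact force between any of the fingers, the arm and bin_lid above 1 N).
It fails at once if the robot touches or picks up a test tube (contact force between any of the fingers, the arm and tube_1 above 0.5 N or contact force between any of the fingers, the arm and tube_2 above 0.5 N or contact force between any of the fingers, the arm and tube_3 above 0.5 N).
It fails at once if the crucible or the weighing bottle is shoved more than 20 mm, lifted or knocked over (distance of any of crucible, weighing_bottle from where it was at the start of the episode above 0.02 m or angle between any of crucible, weighing_bottle's own z axis and vertical above 0.35 rad).
It also fails if it takes over 40 s, if anything falls off the work surface, if the arm or the gripper's body presses on something with over 40 N, if the wrist force passes 120 N, or if a joint passes its speed limit or range.

## Working session

There is one attempt and no reset: what is moved stays moved. The work goes in short steps, each a Python script; the robot and the scene stay as the last script left them, time stands still between calls to the robot, and variables do not carry over. Pictures are saved under pics/ and viewed, about 8 in all and at most 12, crops included, and the job is handed in when it is done.

```bash
mkdir -p pics; cat > h.py <<'E'
import numpy as np, cv2
from workcell import r, solver, capture, get_calibration, order, models
def save(img,n): cv2.imwrite('pics/'+n,cv2.cvtColor(img,cv2.COLOR_RGB2BGR))
def cam(name):
    c=get_calibration(name); return [np.array(c[k],float) for k in('camera_matrix','R','t')]
def ray(name,uv):
    K,R,t=cam(name); d=R.T@np.linalg.solve(K,[uv[0],uv[1],1]); return -R.T@t,d
def onz(name,uv,z):
    o,d=ray(name,uv); return o+d*(z-o[2])/d[2]
def proj(name,X):
    K,R,t=cam(name); p=K@(R@np.asarray(X,float)+t); return p[:2]/p[2]
E
python3 - <<'E'
from h import *
a=capture('scene'); b=capture('top')
save(np.hstack([a]),'s1.png'); save(b,'t1.png')
for c in('scene','top'):
    for q in('glass_bin','paddle_top','tube_1_mid','crucible','weighing_bottle'):
        print(c,q,[(np.round(d['at'],1).tolist(),round(d['conf'],2)) for d in models.landmark_of(q,c)[:4]])
o=r.get_obs();print(o['t'],o['tcp_pos'],o['eef_rot'],o['force'])
E
```

```text
scene glass_bin [([292.6, 231.5], 0.86)]
scene paddle_top [([178.1, 248.8], 0.78)]
scene tube_1_mid [([252.7, 187.8], 0.9)]
scene crucible []
scene weighing_bottle [([200.4, 216.3], 0.7), ([244.8, 189.1], 0.67)]
top glass_bin [([285.8, 190.8], 0.93), ([238.6, 186.9], 0.48)]
top paddle_top [([199.6, 247.1], 0.82)]
top tube_1_mid [([250.2, 187.3], 0.88)]
top crucible [([180.0, 195.7], 0.79)]
top weighing_bottle [([199.3, 193.9], 0.54), ([198.6, 247.4], 0.48)]
0.6 [0.22240079 0.55725071 0.21862169] [-4.75310101e-06  1.88735603e-01  9.82027938e-01 -1.55794288e-05] [-0.36649558 -0.2897284   0.80067075]
```

View pics/s1.png

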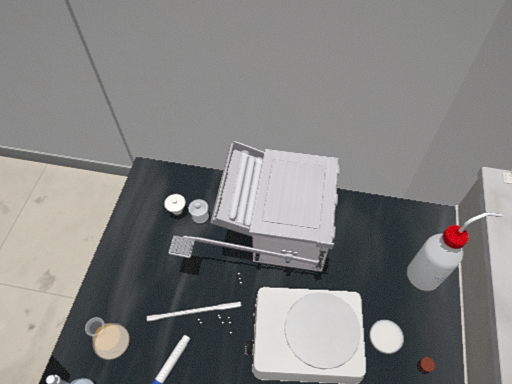

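View pics/t1.png

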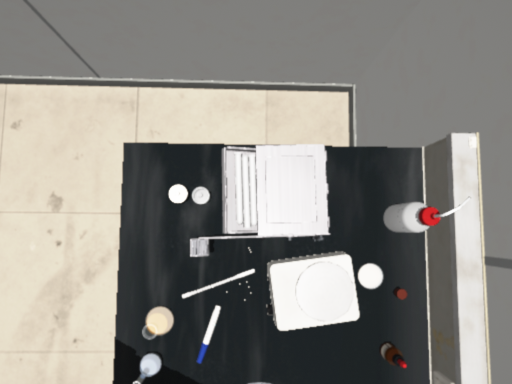

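```bash
python3 - <<'E'
from h import *
print('cams',[ray(c,(256,192))[0].round(3) for c in('scene','top')])
P=onz('top',(199.6,247.1),.098); B=onz('top',(285.8,190.8),0.)
print('top paddle',P,'bin',B,'crucible',onz('top',(180,195.7),0),'wb',onz('top',(199.3,193.9),0),'tube1',onz('top',(250.2,187.3),.13))
print('scene paddle',onz('scene',(178.1,248.8),.098),'bin',onz('scene',(292.6,231.5),0),'wb',onz('scene',(200.4,216.3),0),'tube',onz('scene',(252.7,187.8),.13))
E
```

```text
cams [array([ 0.116, -0.075,  0.835]), array([0.484, 0.043, 0.945])]
top paddle [0.439846   0.13650688 0.098     ] bin [ 0.57331256 -0.06104109  0.        ] crucible [0.5584793  0.19766406 0.        ] wb [0.56337836 0.15099291 0.        ] tube1 [0.56760467 0.02901989 0.13      ]
scene paddle [0.42964161 0.13848789 0.098     ] bin [ 0.5568739  -0.06275609  0.        ] wb [0.55599289 0.14119277 0.        ] tube [0.56739365 0.02477505 0.13      ]
```

The scene view shows the bin at the top centre, with its lever along the near side and the pad at about (180,246). The tubes lie on the chute at about (243,188). The crucible is at (175,204) and the weighing bottle at (199,211). The top view agrees: pad (200,247), tubes (245,180), crucible (178,194), bottle (200,195). So the bin's +x points along world −y, and the pad is near (0.437, 0.137). Next I'll close the gripper and take a wrist view above the pad.

```bash
python3 - <<'E'
from h import *
from scipy.spatial.transform import Rotation as Ro
s=.5**.5
p=[.437,.142,.27]
best=None
for q in([0,s,s,0],[0,s,-s,0]):
    j=solver.ik(p,q); print(q,None if j is None else np.round(j,2))
    if j is not None and (best is None or abs(j[5])<abs(best[1][5])): best=(q,j)
r.grip(0.0)
r.move_pose(p,best[0])
o=r.get_obs()
img=capture('wrist'); save(img,'w1.png')
c=get_calibration('wrist'); K=np.array(c['camera_matrix'],float); M=np.array(c['mount'],float)
q=o['eef_rot']; R=Ro.from_quat([q[1],q[2],q[3],q[0]]).as_matrix()
def wz(uv,z):
    d=R@M[:3,:3]@np.linalg.solve(K,[uv[0],uv[1],1]); o0=np.array(o['tcp_pos'])+R@M[:3,3]
    return o0+d*(z-o0[2])/d[2]
print(o['t'],o['tcp_pos'],o['eef_rot'],o['force'],o['finger_gap'],'cam',np.array(o['tcp_pos'])+R@M[:3,3])
for d in models.landmark_of('paddle_top','wrist')[:3]: print(d, wz(d['at'],.098))
capture('top')
for d in models.landmark_of('paddle_top','top')[:2]: print(d, onz('top',d['at'],.098))
# top camera: projected predicted bin corners
B=np.array([.57,-.062,0])
E
```

```text
[0, 0.7071067811865476, 0.7071067811865476, 0] [ 0.2  -0.27  1.78 -0.    1.63  0.2 ]
[0, 0.7071067811865476, -0.7071067811865476, 0] None
3.7667 [0.43687638 0.14267619 0.2699021 ] [-1.57407765e-04  7.06585399e-01  7.07627762e-01 -1.34865962e-06] [ 0.69020341 -0.33087171 -0.17690853] 0.0062517931365697384 cam [0.43622801 0.21011967 0.43470475]
{'at': [252.0, 183.3], 'conf': 0.72} [0.4363745  0.13671083 0.098     ]
{'at': [198.4, 248.9], 'conf': 0.92} [0.43598788 0.13899634 0.098     ]
```

View pics/w1.png

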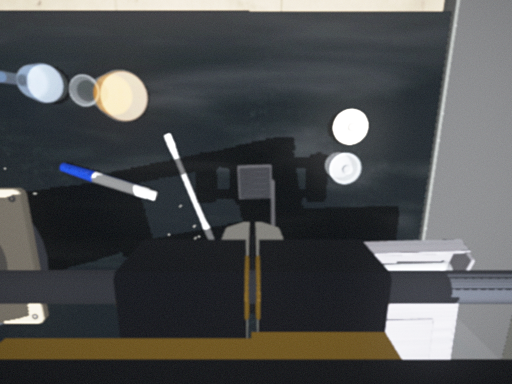

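The wrist view shows the ribbed pad centred at about (254,182), which gives (0.436, 0.137) in world coordinates, in agreement with the top view. The chute (column 365 and right) stays clear of the finger line. I'll press there, 4 mm outboard.

```bash
python3 - <<'E'
from h import *
x,y=.436,.141
r.move_straight([x,y,.112],vel=.12)
f0=r.get_obs()['force'][2]
z=.112; log=[]
while z>.040:
    z-= .004 if z>.052 else .0015
    r.move_straight([x,y,z],vel=.03)
    o=r.get_obs(); f=o['force'][2]-f0; log.append((round(z,4),round(o['tcp_pos'][2],4),round(f,1)))
    if abs(f)>12: break
r.sleep(1.0)
o=r.get_obs();print(log);print(o['t'],o['tcp_pos'],np.array(o['force']),f0)
save(np.hstack([capture('scene')]),'s2.png'); capture('top')
for c in('scene','top'):
  for q in('tube_1_mid','paddle_top'): print(c,q,[(np.round(d['at'],1).tolist(),round(d['conf'],2)) for d in models.landmark_of(q,c)[:4]])
E
```

```text
[(0.108, np.float64(0.108), np.float64(-0.3)), (0.104, np.float64(0.1036), np.float64(-1.6)), (0.1, np.float64(0.0998), np.float64(-0.7)), (0.096, np.float64(0.096), np.float64(0.5)), (0.092, np.float64(0.092), np.float64(3.4)), (0.088, np.float64(0.0881), np.float64(2.8)), (0.084, np.float64(0.084), np.float64(2.2)), (0.08, np.float64(0.08), np.float64(2.7)), (0.076, np.float64(0.0759), np.float64(2.6)), (0.072, np.float64(0.0719), np.float64(3.4)), (0.068, np.float64(0.0679), np.float64(2.2)), (0.064, np.float64(0.0638), np.float64(1.9)), (0.06, np.float64(0.0599), np.float64(1.6)), (0.056, np.float64(0.0558), np.float64(0.5)), (0.052, np.float64(0.0517), np.float64(1.1)), (0.0505, np.float64(0.0505), np.float64(1.7)), (0.049, np.float64(0.0489), np.float64(1.2)), (0.0475, np.float64(0.0474), np.float64(1.1)), (0.046, np.float64(0.0459), np.float64(2.4)), (0.0445, np.float64(0.0445), np.float64(0.4)), (0.043, np.float64(0.044), np.float64(11.8)), (0.0415, np.float64(0.0436), np.float64(24.5))]
12.4333 [0.4364491  0.14099393 0.04361228] [-10.58376722  -2.91840074  24.45154078] 0.4444150626930257
scene tube_1_mid [([296.8, 223.9], 0.6)]
scene paddle_top [([182.7, 257.4], 0.62)]
top tube_1_mid [([287.1, 191.8], 0.53)]
top paddle_top []
```

View pics/s2.png

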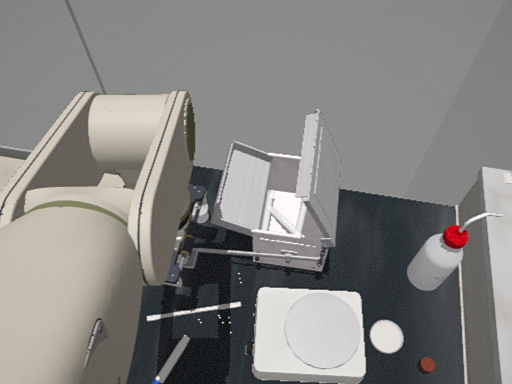

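The scene view shows the lid wide open, the chute empty and a tube in the tub around (283,217). The stop was reached at z = 43.6 mm with 24 N. I'll look closer before closing, to be sure all three tubes are low.

```bash
python3 - <<'E'
from h import *
a=capture('scene')[130:280,200:350]; b=capture('top')[130:250,210:340]
f=lambda i:cv2.resize(i,(400,400),interpolation=cv2.INTER_CUBIC)
save(np.hstack([f(a),f(b)]),'z1.png')
E
```

```text
(no output)
```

View pics/z1.png

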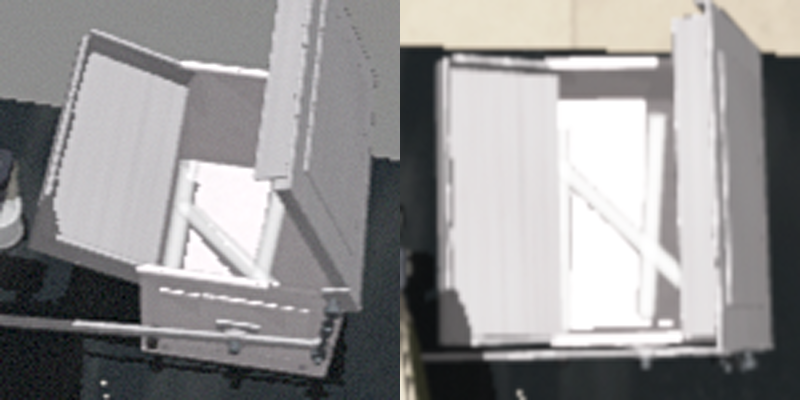

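The zoom shows all three tubes down on the tub floor: one at left, one at right, and one lying diagonally across them. The chute is empty, so I'll ease the lid shut.

```bash
python3 - <<'E'
from h import *
x,y=.436,.141
r.move_straight([x,y,.090],vel=.014)
r.move_straight([x,y,.106],vel=.008)
r.move_straight([x,y,.27],vel=.12)
o=r.get_obs();print(o['t'],o['tcp_pos'],o['force'])
a=capture('scene')[130:280,120:350]; b=capture('top')[130:280,140:340]
f=lambda i:cv2.resize(i,(400,300),interpolation=cv2.INTER_CUBIC)
save(np.hstack([f(a),f(b)]),'e1.png')
for q in('crucible','weighing_bottle'): print(q,[(np.round(d['at'],1).tolist(),round(d['conf'],2)) for d in models.landmark_of(q,'top')[:2]])
E
```

```text
20.1167 [0.43556547 0.14091649 0.26903114] [ 0.71337493 -0.23611026 -0.07239505]
crucible [([180.3, 193.8], 0.42)]
weighing_bottle [([199.7, 193.7], 0.76)]
```

View pics/e1.png

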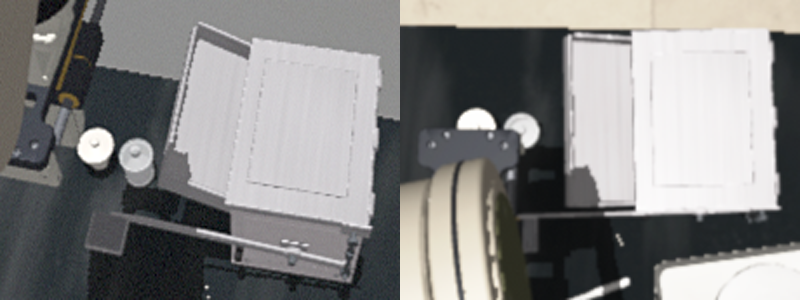

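The picture shows the lid shut flat, the paddle back up, the chute empty and both bystanders in place. I'm handing in.

```bash
python3 - <<'E'
from h import *
order.finish_job()
E
```

```text
the job is handed in; nothing more can be done
```

The lid was opened with the lever, all three tubes rolled into the tub, and the lid was eased shut. The job was handed in at about 20 s of the 40 s allowed.

- **Pressing:** with the fingers closed, I pressed the paddle down to its stop, at 43.6 mm with about 24 N on the tool. I held it there for just over a second.
- **Tubes in:** before letting up, the scene and top views showed the lid wide open, the chute empty and all three tubes low in the tub.
- **Easing shut:** I let the paddle rise at about 14 mm/s, then 8 mm/s for the last stretch, and lifted the arm clear.
- **Last checks:** the lid looked flat shut, the paddle was back up and the tool force was near zero. The crucible and weighing bottle were within 2 pixels of where they started.

**Not confirmed or disagreed:**
- The lid angle and its closing speed were judged only from the pictures and the paddle speed, because no joint reading is available.
- The tubes cannot be seen once the lid is shut, so their final rest position was not checked.
- The measured pressing force was about 2 to 3.5 N, below the stated 4 to 6 N at the start.
- The two fixed cameras first disagreed by about 1 cm on the pad's position. The wrist view matched the top camera, so I used that.

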